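# Lay out the macaron tasting board

## Robot

A 6-joint arm with a two-finger parallel gripper is mounted at the origin on the work surface. World frame = base frame: x ahead of the robot, y to its left, z up, the work surface at z = 0. Lengths are in m, angles in rad, forces in N, time in s.
With the tool pointing down it reaches from about 0.25 to 0.775 m from the base axis. Payload 4 kg.
Tool frame: the origin (TCP) lies between the finger pads; the fingertips stand 8 mm ahead of it and the grasp point (between the pads) lies 11 mm behind it; z points along the fingers, y is the direction in which the jaws open and shut (so a half turn about z gives the same grasp; the last joint's range is limited). The gripper opens to 85 mm and grips with 20 to 120 N. Pads are 22 mm wide; open, the fingers measure 114 mm over their backs; the gripper's body (76 mm by 85 mm) begins 54 mm behind the grasp point. The pads swing forward as they close: fully open they stand 13 mm farther back than shut.
Start: joints at [-1.232, 0.087, 1.371, -0, 1.684, -0.103], TCP at [0.235, -0.497, 0.239] pointing down, gripper open.
Joint ranges: [-3.1, 3.1], [-0.76, 2.03], [0.27, 2.55], [-1.08, 4.22], [0.17, 2.65], [-2.57, 2.57]. Speed limits (rad/s): [2.79, 2.79, 3.14, 3.14, 3.14, 3.14].

## Interface

Orientations are given as a unit quaternion [x, y, z, w].
In Python, from plant import monitor, eyes, env gives the robot as it stands.
- The arm moves only by the shell command python3 -m crank 'ROWS' [FORCE]. ROWS is JSON, one flat list of numbers, 7 for each row, row after row: the finger opening in m, from 0 to 0.0854, then the shift along the tool's x, y, z in m, then the turn, a rotation vector about the tool's x, y, z in rad. In form: [fingers, dx, dy, dz, wx, wy, wz, fingers, dx, dy, dz, wx, wy, wz, ...]. A call has 1 to 5 rows; each row shifts and turns the commanded pose from where the row before left it, along the tool's axes as they then stand; what a row does not reach is not made up. A row lasts 1/12 s, in which the tool goes at most 41.7 mm and 7.16 degrees, less where a joint would pass 70% of its speed; a pose out of reach is approached as far as the arm can. A call is refused whole if a number of a shift passes 0.0417 or a number of a turn 0.125, either way. A call with a gripper value outside its range is refused whole. The fingers move at their own pace and stop on an object; FORCE is the grip in N (left out, the last holds). Time passes only in rows, so rows that do not move let the fingers close. It gives the time, the measured TCP pose, the force and the opening at its end, in the units of the state.
- monitor.read_state(): the state, without advancing time (a new reading comes with each control period).
- eyes.camera(name): name is "side" or "top"; returns (picture, depth): 420x560x3 uint8, blue, green, red; 420x560 float32, m along the optical axis (not along the pixel's ray), 0 where there is no reading.
- eyes.calibration(name): a dict with "fx", "fy", "cx", "cy" (pixels), "R" (3x3) and "t" (3): a world point X has camera coordinates R X + t. Camera axes: x right, y down, z forward; pixel columns grow to the right and rows downward; lengths in m; the calibration is good to about 2 mm. A picture is of the moment at which its call begins. calibration takes no time and is no camera call.
- env.hand_in(): hands the job in, once; it reports no verdict.
The state is a dict: "time_s": time; "q": joint angles; "qd": joint speeds; "tau": joint torques, N m; "ee_pos": TCP position; "eef_rot": TCP orientation; "contact_force": force on the tool from outside, world axes, zero at the start; "ft_torque": the same for the moment, N m; "opening": opening from 0.0 (shut) to 1.0 (fully open).
Only numpy, scipy, OpenCV 4.12 (cv2) and the standard library are available. Lean on these libraries where they do the work, as an engineer would, in place of code of your own. Each camera call takes 0.05 s, during which the arm holds its last target.

## Task

Lay out the tasting set on the wooden serving board: centre the yellow macaron on the dark slate disc and the pink one on the white marble disc, put the brown one squarely on top of the pink one, and lay the green one flat on the bare wood exactly midway between the two discs. Leave the lilac macaron, the white ramekin and the metal piping nozzle where they are.

Things in the scene. Friction and masses are not known exactly. Their poses are not given: they have to be found in the camera images.
- yellow_centre (a point): Yellow macaron with a thin dark brown filling line, loose: a flat-topped, flat-bottomed round of diameter 50 mm and height 30 mm, about 30 g, lying flat on the grey-blue baking mat (2 mm thick) at the start. This point is its centre, 15 mm above its underside; z is its upright axis. Goes on the slate disc.
- pink_centre (a point): Deep pink macaron with a thin dark brown filling line, loose: a flat-topped, flat-bottomed round of diameter 50 mm and height 30 mm, about 30 g, lying flat on the grey-blue baking mat (2 mm thick) at the start. This point is its centre, 15 mm above its underside; z is its upright axis. Goes on the marble disc, under the brown one.
- brown_centre (a point): Dark chocolate-brown macaron with a thin cream filling line, loose: a flat-topped, flat-bottomed round of diameter 50 mm and height 30 mm, about 30 g, lying flat on the grey-blue baking mat (2 mm thick) at the start. This point is its centre, 15 mm above its underside; z is its upright axis. Goes on top of the pink one.
- green_centre (a point): Pistachio-green macaron with a thin cream filling line, loose: a flat-topped, flat-bottomed round of diameter 50 mm and height 30 mm, about 30 g, lying flat on the grey-blue baking mat (2 mm thick) at the start. This point is its centre, 15 mm above its underside; z is its upright axis. Goes on the bare wood of the board, midway between the discs.
- lilac_centre (a point): Lilac macaron with a thin cream filling line, loose: a flat-topped, flat-bottomed round of diameter 50 mm and height 30 mm, about 30 g, lying flat on the grey-blue baking mat (2 mm thick) at the start. This point is its centre, 15 mm above its underside; z is its upright axis. Not part of the set: it stays on the mat.
- slate_top (a point): Near-black slate disc, fixed to one end of the brown wooden serving board: diameter 76 mm, 8 mm thick. This point is the centre of its top face, 23 mm above the table; z is up.
- marble_top (a point): White marble disc, fixed to the other end of the serving board: diameter 76 mm, 8 mm thick. This point is the centre of its top face, 23 mm above the table; z is up. The two disc centres are 210 mm apart.
- board_middle (a point): Brown wooden serving board, fixed, 320 mm long (its y), 130 mm wide (its x), 15 mm thick. This point is the centre of its top face, on the bare wood, midway between the two discs; z is up.
- ramekin_centre (a point): White ceramic ramekin, loose bystander, 74 mm across and 45 mm tall, standing on the table beyond the board and the mat. This point is on its axis, half-way up.
- nozzle_centre (a point): Metal piping nozzle, loose bystander, a cone 32 mm across at the foot and 48 mm tall, standing on the table beyond the board and the mat. This point is on its axis, half-way up.
Not all that is in view belongs to the job. There is more than one size of the part that bears brown_centre; the job needs the largest.

How it is judged:
At the end, for the whole second after the job is handed in: Yellow macaron flat on the slate disc and pink flat on the marble disc, each within 12 mm of the disc's centre; brown flat on top of pink, within 12 mm of its centre; green flat on the wood within 15 mm of the midpoint between the discs; all four level within 0.15 rad, and at rest (horizontal distance between yellow_centre and slate_top below 0.012 m and z of yellow_centre in the frame of slate_top between 0.01 and 0.02 m and angle between each of yellow_centre, pink_centre, brown_centre, green_centre's own z axis and vertical below 0.15 rad and horizontal distance between pink_centre and marble_top below 0.012 m and z of pink_centre in the frame of marble_top between 0.01 and 0.02 m and horizontal distance between brown_centre and pink_centre below 0.012 m and z of brown_centre in the frame of pink_centre between 0.025 and 0.035 m and horizontal distance between green_centre and board_middle below 0.015 m and z of green_centre in the frame of board_middle between 0.01 and 0.02 m and linear speed of each of yellow, pink, brown, green below 0.02 m/s); the robot touches nothing.
It fails at once if the lilac macaron is shifted by more than 20 mm (distance of lilac_centre from where it was at the start of the episode above 0.02 m).
It fails at once if the ramekin is shifted by more than 20 mm (distance of ramekin_centre from where it was at the start of the episode above 0.02 m).
It fails at once if the piping nozzle is shifted by more than 20 mm (distance of nozzle_centre from where it was at the start of the episode above 0.02 m).
It also fails if it takes over 104 s, if anything falls off the work surface, if the arm or the gripper's body presses on something with over 40 N, if the wrist force passes 120 N, or if a joint passes its speed limit or range.

## Working session

There is one attempt and no reset: what is moved stays moved. The work goes in short steps, Python scripts to look and compute and a shell command to move; the robot and the scene stay as the last step left them, time stands still between calls to the robot, and variables do not carry over. Pictures are saved under pics/ and viewed, and the job is handed in when it is done.

```bash
mkdir -p pics; ls
python3 - <<'E'
from plant import monitor, eyes
import cv2
s=monitor.read_state(); print(s)
for n in("top","side"):
    p,d=eyes.camera(n); cv2.imwrite(f"pics/{n}0.png",p)
    import numpy as np
    np.savez(f"{n}0.npz",p=p,d=d)
    print(n,eyes.calibration(n),(d>0).mean())
E
```

```text
pics
{'time_s': 0.0, 'q': array([-1.23214279e+00,  8.79794806e-02,  1.37225666e+00, -3.59143764e-06,
        1.68364706e+00, -1.03104059e-01]), 'qd': array([-2.05189689e-03, -4.38077545e-04,  5.37790813e-05, -4.02705609e-04,
        1.69361556e-03, -6.69633465e-04]), 'tau': array([-5.24914394e-04, -3.51860547e+01, -3.13275397e+01, -2.79656251e-04,
        1.05201581e-02,  8.17976002e-06]), 'ee_pos': array([ 0.2349694 , -0.49673776,  0.23812454]), 'eef_rot': array([ 9.75704696e-01,  2.19086818e-01, -1.36344828e-04, -1.13712988e-03]), 'contact_force': array([-0.05119182, -0.07709715, -0.2177308 ]), 'ft_torque': array([ 0.01334537, -0.03433229, -0.047273  ]), 'opening': 0.9984212935042981}
top {'fx': 511.36721882333916, 'fy': 511.36721882333916, 'cx': 278.6667852358735, 'cy': 210.49706843756834, 'R': array([[-0.00499825, -0.99989748, -0.01341853],
       [-0.98897024,  0.00692914, -0.14795219],
       [ 0.14803   ,  0.01253102, -0.98890348]]), 't': array([-3.34971370e-04,  5.64301523e-01,  1.07378609e+00])} 0.9961607142857143
side {'fx': 433.70489549069947, 'fy': 433.70489549069947, 'cx': 272.2330913211843, 'cy': 211.0978584044647, 'R': array([[ 0.96030054, -0.27794183,  0.02390011],
       [-0.16147876, -0.62368212, -0.76481712],
       [ 0.22748074,  0.73059493, -0.64380398]]), 't': array([-0.54695609,  0.1246211 ,  0.82871089])} 0.9959056122448979
```

View pics/top0.png

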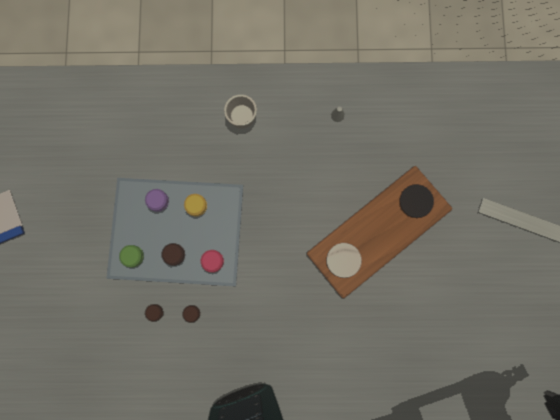

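View pics/side0.png

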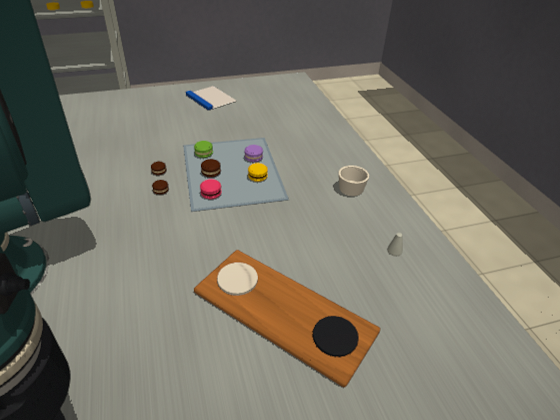

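The top view shows yellow at (195,205), pink (212,261), green (131,257), lilac (156,200), slate (416,201), marble (344,260), ramekin (240,112) and nozzle (338,114). There are three brown candidates: (173,254) on the mat, and (153,312) and (191,314) on the table. The one on the mat looks largest and fits "lying on the mat". I'll confirm that with a crop and measure it.

```bash
cat > h.py <<'E'
import numpy as np, cv2
from plant import eyes, monitor
def world(n,us,vs,d):
    c=eyes.calibration(n); us=np.asarray(us,float);vs=np.asarray(vs,float)
    P=np.stack([(us-c['cx'])/c['fx']*d,(vs-c['cy'])/c['fy']*d,d],-1)
    return (P-c['t'])@np.array(c['R'])
def plane(n,u,v,z):
    c=eyes.calibration(n);R=np.array(c['R']);o=-R.T@c['t']
    r=R.T@np.array([(u-c['cx'])/c['fx'],(v-c['cy'])/c['fy'],1]);return o+r*(z-o[2])/r[2]
def proj(n,X):
    c=eyes.calibration(n);p=np.array(c['R'])@X+c['t'];return c['cx']+c['fx']*p[0]/p[2],c['cy']+c['fy']*p[1]/p[2]
def topdisc(n,p,d,u,v,ztop,rad=30,tol=.005):
    """pixels near (u,v) whose depth point lies at ztop -> circle centre & diameter from contour cast on the plane"""
    H,W=d.shape;U,V=np.meshgrid(np.arange(W),np.arange(H))
    X=world(n,U,V,d);m=((abs(X[...,2]-ztop)<tol)&(np.hypot(U-u,V-v)<rad)).astype(np.uint8)
    k,l,st,ce=cv2.connectedComponentsWithStats(m); i=1+np.argmax(st[1:,4]);mm=l==i
    zz=np.median(X[mm][:,2]); P=np.array([plane(n,a,b,ztop)[:2] for b,a in zip(*np.nonzero(mm))])
    c,r=cv2.minEnclosingCircle(P.astype(np.float32)); area=np.sqrt(4/np.pi*cv2.contourArea(cv2.convexHull((P*1000).astype(np.float32))))
    return P.mean(0),np.array(c),2*r*1000,area,zz
E
python3 - <<'E'
from h import *
C={'yellow':((195,205),(258,171),.032),'pink':((212,261),(211,187),.032),'brown':((173,254),(211,167),.032),'green':((131,257),(204,147),.032),'lilac':((156,200),(254,152),.032),'b1':((153,312),(159,167),.02),'b2':((191,314),(160,186),.02),'slate':((416,201),(335,336),.023),'marble':((344,260),(238,278),.023)}
for n,(t,s,z) in C.items():
    for j,cam in enumerate(('top','side')):
        f=np.load(cam+'0.npz');u,v=(t,s)[j]
        X=world(cam,u,v,f['d'][v,u]);
        try:
            m,c,D,A,zz=topdisc(cam,f['p'],f['d'],u,v,z,rad=(20 if z==.032 else 14 if z==.02 else 30))
            print(n,cam,'z',X[2].round(3),'mean',m.round(4),'mec',c.round(4),round(D,1),round(A,1),zz.round(4))
        except Exception as e: print(n,cam,X,e)
p=np.load('top0.npz')['p'];cv2.imwrite('pics/crop0.png',cv2.resize(p[170:340,100:260],None,fx=3.5,fy=3.5,interpolation=cv2.INTER_CUBIC))
E
```

```text
yellow top z 0.03 mean [0.5815 0.1831] mec [0.5812 0.1829] 48.7 46.6 0.0312
yellow side z 0.032 mean [0.5822 0.1772] mec [0.5822 0.1768] 52.7 48.2 0.0313
pink top z 0.03 mean [0.457 0.144] mec [0.4571 0.1441] 48.5 47.1 0.0309
pink side z 0.033 mean [0.4581 0.1376] mec [0.4598 0.1377] 52.1 47.7 0.0312
brown top z 0.031 mean [0.4723 0.2304] mec [0.4721 0.2299] 49.1 47.2 0.0311
brown side z 0.031 mean [0.4736 0.224 ] mec [0.4736 0.2236] 51.6 48.0 0.0313
green top z 0.029 mean [0.4687 0.3225] mec [0.4687 0.3217] 49.2 46.8 0.0307
green side z 0.032 mean [0.4699 0.3155] mec [0.4695 0.3149] 53.9 48.3 0.0312
lilac top z 0.029 mean [0.5933 0.2699] mec [0.5931 0.2696] 49.0 47.0 0.0311
lilac side z 0.033 mean [0.5939 0.264 ] mec [0.595  0.2629] 52.3 47.4 0.0314
b1 top z 0.02 mean [0.3461 0.2704] mec [0.3462 0.2705] 37.7 36.2 0.0216
b1 side [0.34944784 0.26095393 0.0206784 ] time passes only in moves, steps and waits
b2 top z 0.02 mean [0.3437 0.1891] mec [0.3436 0.1889] 37.8 36.4 0.0217
b2 side z 0.022 mean [0.3447 0.185 ] mec [0.3451 0.1855] 43.1 38.8 0.0215
slate top z 0.023 mean [ 0.5868 -0.3086] mec [ 0.5823 -0.3083] 90.7 81.7 0.0229
slate side z 0.023 mean [ 0.5878 -0.3124] mec [ 0.5883 -0.3118] 79.4 76.4 0.0233
marble top [ 0.45691042 -0.14584835  0.02109415] time passes only in moves, steps and waits
marble side z 0.024 mean [ 0.4581 -0.1485] mec [ 0.458  -0.1475] 78.9 76.2 0.023
```

View pics/crop0.png

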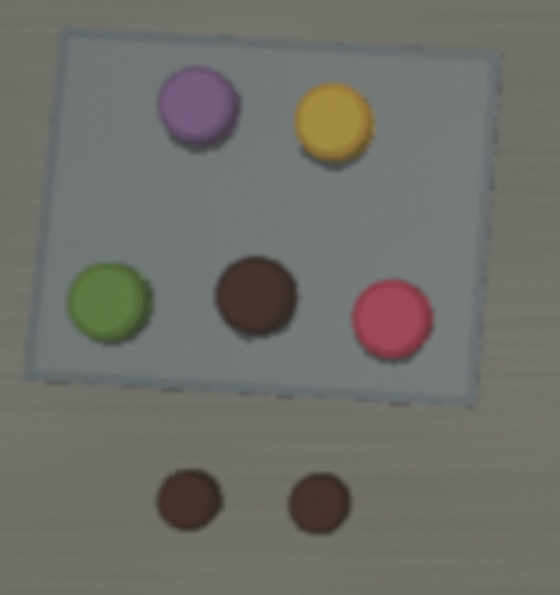

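The crop shows the on-mat brown, at (255,295) in the crop, clearly wider than the two table ones at (190,500) and (320,503). It measures about 47 mm against 36 mm, so it is the one meant. Next I'll refine the disc centres by colour and rotate the wrist so the jaws open along world x.

```bash
python3 - <<'E'
import re
s=open('h.py').read()
s=s.replace("def world","_C={}\ndef cal(n):\n    if n not in _C:_C[n]=eyes.calibration(n)\n    return _C[n]\ndef world",1).replace("c=eyes.calibration(n)","c=cal(n)")
s+='''
def colcentre(n,mask,u,v,z,rad):
    H,W=mask.shape;U,V=np.meshgrid(np.arange(W),np.arange(H))
    m=(mask&(np.hypot(U-u,V-v)<rad)).astype(np.uint8)
    k,l,st,ce=cv2.connectedComponentsWithStats(m);i=1+np.argmax(st[1:,4])
    cs,_=cv2.findContours((l==i).astype(np.uint8),cv2.RETR_EXTERNAL,cv2.CHAIN_APPROX_NONE)
    h=cv2.convexHull(max(cs,key=len))[:,0]
    e=cv2.fitEllipse(h.astype(np.float32)); P=plane(n,*e[0],z)
    Q=np.array([plane(n,a,b,z)[:2] for a,b in h]); 
    return e[0],P[:2].round(4),(Q.max(0)-Q.min(0)).round(4)
'''
open('h.py','w').write(s)
from h import *
for cam,sl,mb in(('top',(416,201),(344,260)),('side',(335,336),(238,278))):
    p=np.load(cam+'0.npz')['p'];hsv=cv2.cvtColor(p,cv2.COLOR_BGR2HSV)
    print(cam,'slate',colcentre(cam,hsv[...,2]<50,*sl,.023,34),'marble',colcentre(cam,(hsv[...,1]<70)&(hsv[...,2]>120),*mb,.023,34))
    if cam=='top':print(hsv[201,416],hsv[260,344],hsv[230,380])
E
python3 -m crank '[0.0854,0,0,0,0,0,-0.113, 0.0854,0,0,0,0,0,-0.113, 0.0854,0,0,0,0,0,-0.113, 0.0854,0,0,0,0,0,-0.113, 0.0854,0,0,0,0,0,-0.113]' 40
python3 -m crank '[0.0854,0,0,0,0,0,-0.113, 0.0854,0,0,0,0,0,-0.113, 0.0854,0,0,0,0,0,-0.113, 0.0854,0,0,0,0,0,-0.113, 0.0854,0,0,0,0,0,-0.113]'
```

```text
top slate ((416.89898681640625, 200.42507934570312), array([ 0.5876, -0.3102]), array([0.0632, 0.0564])) marble ((343.6199035644531, 259.90765380859375), array([ 0.457 , -0.1448]), array([0.0741, 0.0724]))
[10 31 50] [ 20  39 164] [ 13 140 118]
side slate ((334.9295654296875, 335.9992980957031), array([ 0.5868, -0.3124]), array([0.0749, 0.0759])) marble ((236.95849609375, 278.3189392089844), array([ 0.4575, -0.1481]), array([0.0747, 0.0772]))
time_s: 0.52
ee_pos: [0.2351, -0.4969, 0.2386]
eef_rot: [0.875, 0.485, 0.0, -0.001]
contact_force: [0.7, 0.6, -0.1]
opening: 1.002
time_s: 0.93
ee_pos: [0.2351, -0.4969, 0.2386]
eef_rot: [0.705, 0.709, 0.0, -0.001]
contact_force: [-0.4, 0.4, 0.6]
opening: 0.998
```

```bash
R=1
python3 -m crank '[0.0854,0.0338,0.0173,0.005,0,0,0, 0.0854,0.0338,0.0173,0.005,0,0,0, 0.0854,0.0338,0.0173,0.005,0,0,0, 0.0854,0.0338,0.0173,0.005,0,0,0, 0.0854,0.0338,0.0173,0.005,0,0,0]'
python3 -m crank '[0.0854,0.0338,0.0173,0.005,0,0,0, 0.0854,0.0338,0.0173,0.005,0,0,0, 0.0854,0.0338,0.0173,0.005,0,0,0, 0.0854,0.0338,0.0173,0.005,0,0,0, 0.0854,0.0338,0.0173,0.005,0,0,0]'
python3 -m crank '[0.0854,0.0338,0.0173,0.005,0,0,0, 0.0854,0.0338,0.0173,0.005,0,0,0, 0.0854,0.0338,0.0173,0.005,0,0,0, 0.0854,0.0338,0.0173,0.005,0,0,0, 0.0854,0.0338,0.0173,0.005,0,0,0]'
python3 -m crank '[0.0854,0.0338,0.0173,0.005,0,0,0, 0.0854,0.0338,0.0173,0.005,0,0,0, 0.0854,0.0338,0.0173,0.005,0,0,0, 0.0854,0.0338,0.0173,0.005,0,0,0, 0.0854,0,0,0,0,0,0]'
python3 - <<'E'
from h import *
for n in("top","side"):
    p,d=eyes.camera(n); cv2.imwrite(f"pics/{n}1.png",p)
E
```

```text
time_s: 1.35
ee_pos: [0.3217, -0.3263, 0.2135]
eef_rot: [0.707, 0.707, 0.0, -0.0]
contact_force: [0.5, 0.1, -0.1]
opening: 1.002
time_s: 1.77
ee_pos: [0.408, -0.1571, 0.1887]
eef_rot: [0.707, 0.707, -0.0, -0.0]
contact_force: [1.6, 0.1, -0.1]
opening: 1.001
time_s: 2.18
ee_pos: [0.4943, 0.012, 0.1636]
eef_rot: [0.707, 0.708, -0.0, -0.0]
contact_force: [0.3, -1.1, 0.6]
opening: 0.997
time_s: 2.6
ee_pos: [0.5639, 0.151, 0.1414]
eef_rot: [0.705, 0.71, 0.0, -0.002]
contact_force: [-0.3, 0.0, 0.0]
opening: 1.002
```

View pics/side1.png

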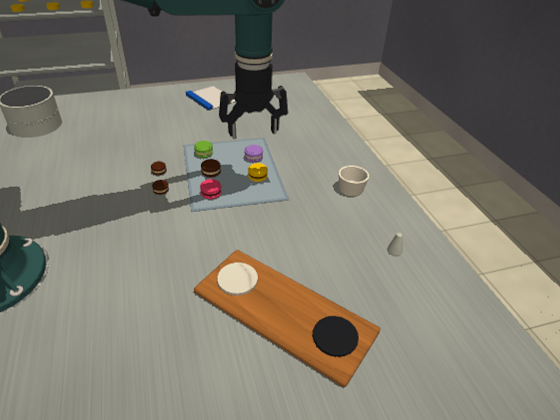

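View pics/top1.png

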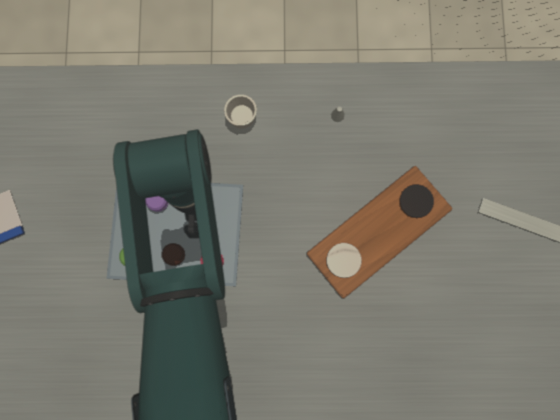

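Run:
```python
from h import *
for z in(.133,.138,.146):
  for sx in(-.043,.043): print(z,sx,np.round(proj('side',np.array([.5639+sx,.151,z])),1))
p=cv2.imread('pics/side1.png');cv2.imwrite('pics/c1.png',cv2.resize(p[70:210,180:320],None,fx=4,fy=4,interpolation=cv2.INTER_CUBIC))
```

```text
0.133 -0.043 [234.1 141.8]
0.133 0.043 [270.9 137. ]
0.138 -0.043 [234.  139.8]
0.138 0.043 [271.  135.1]
0.146 -0.043 [233.9 136.7]
0.146 0.043 [271.1 132. ]
```

View pics/c1.png

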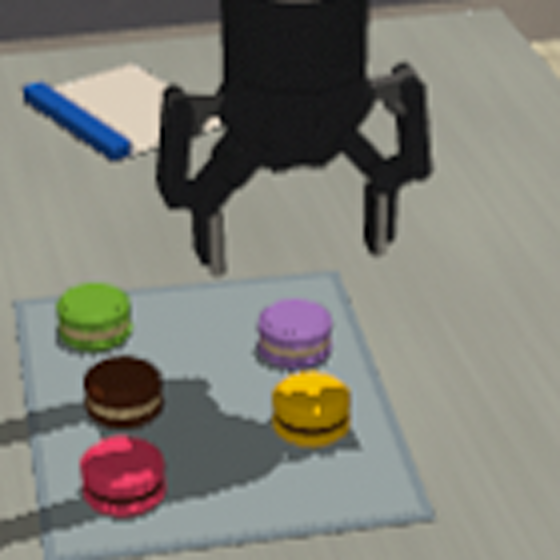

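```bash
python3 -m crank '[0.0854,0.026,0.018,0,0,0,0, 0.0854,0,0,0.01,0,0,0, 0.0854,0,0,0,0,0,0]'
```

```text
time_s: 2.95
ee_pos: [0.5802, 0.1705, 0.1324]
eef_rot: [0.707, 0.707, -0.002, -0.001]
contact_force: [-0.8, -0.0, -0.4]
opening: 1.001
```

```bash
python3 -m crank '[0.0854,0.009,0,0.03,0,0,0, 0.0854,0,0,0.03,0,0,0, 0.0854,0,0,0.03,0,0,0, 0.0854,0,0,0.02,0,0,0, 0.0854,0,0,0.012,0,0,0]'
python3 -m crank '[0.0854,0,0,0,0,0,0, 0.03,0,0,0,0,0,0, 0.03,0,0,0,0,0,0, 0.03,0,0,0,0,0,0, 0.03,0,0,0,0,0,0]' 30
python3 -m crank '[0.03,0,0,0,0,0,0, 0.03,0,0,0,0,0,0, 0.03,0,0,0,0,0,0]'
```

```text
time_s: 3.37
ee_pos: [0.5786, 0.1781, 0.0092]
eef_rot: [0.707, 0.707, -0.003, -0.001]
contact_force: [-0.5, -1.0, 0.8]
opening: 0.998
time_s: 3.78
ee_pos: [0.5831, 0.1805, 0.0151]
eef_rot: [0.707, 0.707, 0.002, 0.002]
contact_force: [1.5, -0.9, 6.8]
opening: 0.576
time_s: 4.03
ee_pos: [0.5831, 0.1805, 0.0151]
eef_rot: [0.707, 0.707, 0.002, 0.002]
contact_force: [0.5, -0.8, 6.6]
opening: 0.575
```

Gripped: the opening is 0.575, about 49 mm. The tips rested lightly on the mat at 6.7 N, so they reach about 13 mm below the TCP at this opening. I'll grasp higher next time. Now lift and carry to the slate.

```bash
python3 -m crank '[0.03,0,0,-0.02,0,0,0, 0.03,0,0,-0.03,0,0,0, 0.03,0,0,-0.03,0,0,0, 0.03,0,0,-0.03,0,0,0, 0.03,-0.02,0,-0.01,0,0,0]'
python3 -m crank '[0.03,-0.036,0.001,0,0,0,0, 0.03,-0.036,0.001,0,0,0,0, 0.03,-0.036,0.001,0,0,0,0, 0.03,-0.036,0.001,0,0,0,0, 0.03,-0.036,0.001,0,0,0,0]'
python3 -m crank '[0.03,-0.036,0,0,0,0,0, 0.03,-0.036,0,0,0,0,0, 0.03,-0.036,0,0,0,0,0, 0.03,-0.036,0,0,0,0,0, 0.03,-0.036,0,0,0,0,0]'
python3 -m crank '[0.03,-0.036,0,0,0,0,0, 0.03,-0.036,0,0,0,0,0, 0.03,-0.025,0,0,0,0,0, 0.03,-0.013,0,0.01,0,0,0, 0.03,0,0,0,0,0,0]'
```

```text
time_s: 4.45
ee_pos: [0.5835, 0.1636, 0.1387]
eef_rot: [0.705, 0.709, 0.005, 0.002]
contact_force: [0.2, 0.7, 0.8]
opening: 0.581
time_s: 4.87
ee_pos: [0.5862, -0.0211, 0.1328]
eef_rot: [0.707, 0.708, 0.0, 0.0]
contact_force: [0.4, 0.3, 0.2]
opening: 0.576
time_s: 5.28
ee_pos: [0.5863, -0.2013, 0.1327]
eef_rot: [0.707, 0.708, 0.0, 0.0]
contact_force: [-0.4, -0.2, 0.6]
opening: 0.573
time_s: 5.7
ee_pos: [0.5853, -0.312, 0.1198]
eef_rot: [0.708, 0.706, -0.001, -0.001]
contact_force: [-0.5, -0.1, -1.5]
opening: 0.578
```

```bash
python3 -m crank '[0.03,0,0,0,0,0,0]'
python3 - <<'E'
from h import *
p,d=eyes.camera("side"); cv2.imwrite("pics/side2.png",p)
E
```

```text
time_s: 5.78
ee_pos: [0.5859, -0.3089, 0.1205]
eef_rot: [0.707, 0.707, 0.0, -0.002]
contact_force: [1.0, 0.8, -0.2]
opening: 0.573
```

View pics/side2.png

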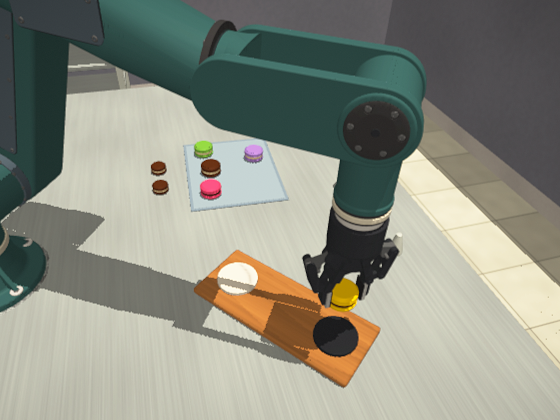

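The side view shows yellow held between the jaws at (343,293), above the slate at (335,336). Lower and release.

```bash
python3 -m crank '[0.03,-0.001,0,0.025,0,0,0, 0.03,0,0,0.025,0,0,0, 0.03,0,0,0.02,0,0,0, 0.03,0,0,0.01,0,0,0, 0.03,0,0,0.004,0,0,0]'
python3 -m crank '[0.03,0,0,0,0,0,0, 0.03,0,0,0,0,0,0, 0.03,0,0,0,0,0,0]'
```

```text
time_s: 6.25
ee_pos: [0.5856, -0.3077, 0.0363]
eef_rot: [0.706, 0.708, -0.0, -0.003]
contact_force: [-3.0, 1.6, 5.9]
opening: 0.575
time_s: 6.5
ee_pos: [0.588, -0.3111, 0.0404]
eef_rot: [0.707, 0.708, 0.0, 0.002]
contact_force: [0.3, -0.2, -0.4]
opening: 0.571
```

```bash
python3 -m crank '[0.03,0,0,0.0025,0,0,0, 0.03,0,0,0,0,0,0, 0.03,0,0,0,0,0,0]'
```

```text
time_s: 6.75
ee_pos: [0.5868, -0.3109, 0.0362]
eef_rot: [0.707, 0.707, 0.0, 0.0]
contact_force: [-0.1, 0.1, -0.1]
opening: 0.573
```

```bash
python3 -m crank '[0.0854,0,0,0,0,0,0, 0.0854,0,0,0,0,0,0, 0.0854,0,0,0,0,0,0, 0.0854,0,0,0,0,0,0, 0.0854,0,0,0,0,0,0]'
python3 -m crank '[0.0854,0,0,-0.02,0,0,0, 0.0854,0,0,-0.03,0,0,0, 0.0854,0,0,-0.03,0,0,0, 0.0854,0.03,0,-0.01,0,0,0, 0.0854,0.038,-0.006,0,0,0,0]'
python3 -m crank '[0.0854,0.038,-0.009,0,0,0,0, 0.0854,0.038,-0.009,0,0,0,0, 0.0854,0.038,-0.009,0,0,0,0, 0.0854,0.038,-0.009,0,0,0,0, 0.0854,0.038,-0.009,0,0,0,0]'
python3 -m crank '[0.0854,0.038,-0.009,0,0,0,0, 0.0854,0.038,-0.009,0,0,0,0, 0.0854,0.038,-0.009,0,0,0,0, 0.0854,0.038,-0.009,0,0,0,0, 0.0854,0.038,-0.009,0,0,0,0]'
python3 -m crank '[0.0854,0.038,-0.005,0,0,0,0, 0.0854,0.038,-0.005,0,0,0,0, 0.0854,0.038,-0.005,0,0,0,0, 0.0854,0.03,-0.003,0,0,0,0, 0.0854,0.015,0,0,0,0,0]'
python3 - <<'E'
from h import *
p,d=eyes.camera("side"); cv2.imwrite("pics/side3.png",p); np.savez("side3.npz",p=p,d=d)
print(topdisc('side',p,d,333,322,.053,rad=30))
print(monitor.read_state()['ee_pos'])
p,d=eyes.camera("top"); cv2.imwrite("pics/top3.png",p)
print(topdisc('top',p,d,418,198,.053,rad=24))
E
```

```text
time_s: 7.17
ee_pos: [0.5867, -0.3107, 0.0359]
eef_rot: [0.707, 0.707, -0.0, 0.0]
contact_force: [-0.4, 0.6, 0.7]
opening: 1.0
time_s: 7.58
ee_pos: [0.5833, -0.2457, 0.1311]
eef_rot: [0.708, 0.706, 0.001, 0.005]
contact_force: [-0.8, 1.2, 0.8]
opening: 1.001
time_s: 8.0
ee_pos: [0.5347, -0.0511, 0.126]
eef_rot: [0.707, 0.707, 0.0, 0.0]
contact_force: [0.4, 0.1, 0.4]
opening: 1.0
time_s: 8.42
ee_pos: [0.4895, 0.1389, 0.1262]
eef_rot: [0.707, 0.707, 0.0, 0.0]
contact_force: [1.8, -0.1, -0.6]
opening: 1.0
time_s: 8.83
ee_pos: [0.4709, 0.2998, 0.126]
eef_rot: [0.705, 0.709, 0.001, -0.001]
contact_force: [0.8, -0.1, 1.0]
opening: 1.001
(array([ 0.58663136, -0.31089533]), array([ 0.58664739, -0.3106041 ]), 49.38330873847008, np.float64(47.876707044665366), np.float64(0.052874796909268565))
[0.47130969 0.30076602 0.1258823 ]
(array([ 0.58631838, -0.30605446]), array([ 0.58642715, -0.30537102]), 49.91334676742554, np.float64(47.57213512699841), np.float64(0.05258018176208028))
```

View pics/side3.png

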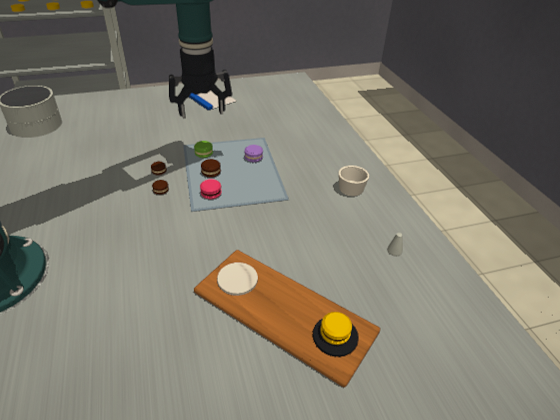

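Yellow sits flat on the slate at side-view (336,327). It is about 2 to 4 mm from centre in the two views, within tolerance. Next is green.

```bash
python3 -m crank '[0.0854,0.017,-0.002,0.01,0,0,0, 0.0854,0,0,0.03,0,0,0, 0.0854,0,0,0.03,0,0,0, 0.0854,0,0,0.025,0,0,0, 0.0854,0,0,0.014,0,0,0]'
python3 -m crank '[0.0854,0,0,0,0,0,0, 0.0854,0,0,0,0,0,0, 0.03,0,0,0,0,0,0, 0.03,0,0,0,0,0,0, 0.03,0,0,0,0,0,0]' 30
python3 -m crank '[0.03,0,0,0,0,0,0, 0.03,0,0,0,0,0,0, 0.03,0,0,0,0,0,0]'
```

```text
time_s: 9.35
ee_pos: [0.4686, 0.3103, 0.0131]
eef_rot: [0.707, 0.707, -0.003, -0.0]
contact_force: [-0.6, 0.5, -0.5]
opening: 0.999
time_s: 9.77
ee_pos: [0.4713, 0.3135, 0.0188]
eef_rot: [0.707, 0.707, 0.002, 0.001]
contact_force: [1.0, -0.5, -0.4]
opening: 0.608
time_s: 10.02
ee_pos: [0.4714, 0.3137, 0.019]
eef_rot: [0.707, 0.707, 0.002, 0.001]
contact_force: [1.1, -0.6, 5.7]
opening: 0.572
```

```bash
python3 -m crank '[0.03,0,0,-0.02,0,0,0, 0.03,0,0,-0.03,0,0,0, 0.03,0,0,-0.03,0,0,0, 0.03,0,0,-0.027,0,0,0, 0.03,-0.02,0,0,0,0,0]'
python3 -m crank '[0.03,-0.037,0.0036,0,0,0,0, 0.03,-0.037,0.0036,0,0,0,0, 0.03,-0.037,0.0036,0,0,0,0, 0.03,-0.037,0.0036,0,0,0,0, 0.03,-0.037,0.0036,0,0,0,0]'
python3 -m crank '[0.03,-0.037,0.0036,0,0,0,0, 0.03,-0.037,0.0036,0,0,0,0, 0.03,-0.037,0.0036,0,0,0,0, 0.03,-0.037,0.0036,0,0,0,0, 0.03,-0.037,0.0036,0,0,0,0]'
python3 -m crank '[0.03,-0.037,0.0036,0,0,0,0, 0.03,-0.037,0.0036,0,0,0,0, 0.03,-0.037,0.0036,0,0,0,0, 0.03,-0.03,0.0036,0,0,0,0, 0.03,-0.01,0,0,0,0,0]'
python3 -m crank '[0.03,0,0,0,0,0,0, 0.03,0,0,0,0,0,0, 0.03,0,0,0,0,0,0]'
```

```text
time_s: 10.43
ee_pos: [0.4734, 0.2973, 0.1315]
eef_rot: [0.706, 0.709, 0.007, 0.001]
contact_force: [1.0, 0.3, 1.2]
opening: 0.57
time_s: 10.85
ee_pos: [0.488, 0.1068, 0.1241]
eef_rot: [0.706, 0.708, 0.0, 0.0]
contact_force: [1.3, -0.7, -0.2]
opening: 0.567
time_s: 11.27
ee_pos: [0.5063, -0.0784, 0.1241]
eef_rot: [0.707, 0.708, 0.0, 0.0]
contact_force: [0.4, 0.9, -0.1]
opening: 0.567
time_s: 11.68
ee_pos: [0.521, -0.2321, 0.1239]
eef_rot: [0.708, 0.706, -0.001, 0.001]
contact_force: [-0.6, -0.1, 0.1]
opening: 0.571
time_s: 11.93
ee_pos: [0.5209, -0.2262, 0.1237]
eef_rot: [0.706, 0.708, 0.0, -0.0]
contact_force: [0.2, 0.6, -0.7]
opening: 0.568
```

Run:
```python
from h import *
p,d=eyes.camera("side"); cv2.imwrite("pics/c4.png",cv2.resize(p[200:340,220:360],None,fx=4,fy=4))
hsv=cv2.cvtColor(p,cv2.COLOR_BGR2HSV)
V,U=np.nonzero((abs(hsv[...,0].astype(int)-45)<15)&(hsv[...,1]>110)&(np.arange(420)[:,None]>210))
X=world('side',U,V,d[V,U]);print(len(U),np.percentile(X,[2,50,98],axis=0).round(4),monitor.read_state()['ee_pos'])
```

```text
593 [[ 0.4986 -0.2411  0.1155]
 [ 0.5217 -0.2287  0.1361]
 [ 0.5431 -0.2006  0.157 ]] [ 0.52097829 -0.22595303  0.12378534]
```

View pics/c4.png

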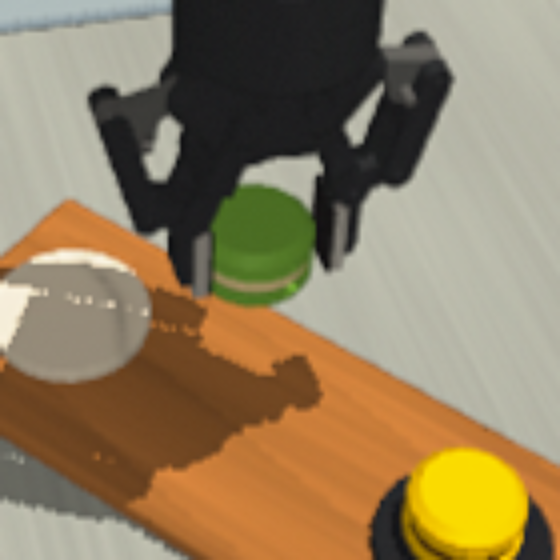

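```bash
python3 -m crank '[0.03,-0.007,0.001,0.02,0,0,0, 0.03,0,0,0.025,0,0,0, 0.03,0,0,0.02,0,0,0, 0.03,0,0,0.01,0,0,0, 0.03,0,0,0.006,0,0,0]'
python3 -m crank '[0.03,0,0,0,0,0,0, 0.03,0,0,0.002,0,0,0, 0.03,0,0,0.002,0,0,0, 0.03,0,0,0,0,0,0, 0.03,0,0,0,0,0,0]'
```

```text
time_s: 12.4
ee_pos: [0.5211, -0.2327, 0.041]
eef_rot: [0.706, 0.708, -0.0, -0.002]
contact_force: [0.5, -0.9, -0.8]
opening: 0.567
time_s: 12.82
ee_pos: [0.5226, -0.235, 0.0398]
eef_rot: [0.707, 0.707, 0.0, 0.001]
contact_force: [-0.1, -0.9, 0.4]
opening: 0.567
```

```bash
python3 -m crank '[0.03,0,0,0.003,0,0,0, 0.03,0,0,0,0,0,0, 0.03,0,0,0,0,0,0]'
python3 -m crank '[0.03,0,0,0.002,0,0,0, 0.03,0,0,0,0,0,0, 0.03,0,0,0,0,0,0]'
python3 -m crank '[0.03,0,0,0.002,0,0,0, 0.03,0,0,0,0,0,0, 0.03,0,0,0,0,0,0]'
```

```text
time_s: 13.07
ee_pos: [0.5219, -0.2347, 0.0357]
eef_rot: [0.707, 0.707, -0.0, -0.0]
contact_force: [0.5, 0.2, -0.4]
opening: 0.563
time_s: 13.32
ee_pos: [0.5219, -0.2347, 0.0336]
eef_rot: [0.707, 0.707, -0.0, -0.0]
contact_force: [-0.1, 0.7, -1.0]
opening: 0.57
time_s: 13.57
ee_pos: [0.5223, -0.2349, 0.0321]
eef_rot: [0.707, 0.707, 0.0, 0.0]
contact_force: [-0.3, -0.1, 0.9]
opening: 0.566
```

```bash
python3 -m crank '[0.03,0,0,0.0015,0,0,0, 0.03,0,0,0,0,0,0, 0.03,0,0,0,0,0,0]'
python3 - <<'E'
from h import *
p,d=eyes.camera("side"); cv2.imwrite("pics/c5.png",cv2.resize(p[220:360,220:360],None,fx=4,fy=4))
E
```

```text
time_s: 13.82
ee_pos: [0.5223, -0.235, 0.032]
eef_rot: [0.707, 0.707, 0.0, 0.001]
contact_force: [-3.5, 1.3, 7.1]
opening: 0.569
```

View pics/c5.png

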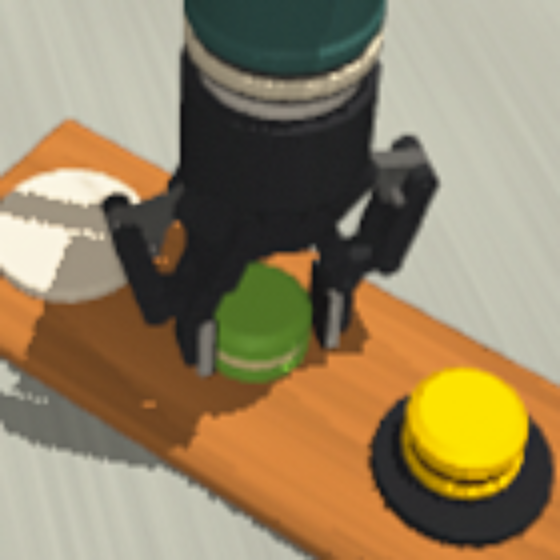

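Contact at TCP z 0.032 matches the expected offset, so green is on the wood at crop (262,345). Release and go to pink.

```bash
python3 -m crank '[0.0854,0,0,0,0,0,0, 0.0854,0,0,0,0,0,0, 0.0854,0,0,0,0,0,0, 0.0854,0,0,0,0,0,0, 0.0854,0,0,0,0,0,0]'
python3 -m crank '[0.0854,0,0,-0.02,0,0,0, 0.0854,0,0,-0.03,0,0,0, 0.0854,0,0,-0.03,0,0,0, 0.0854,0.02,0,-0.014,0,0,0, 0.0854,0.038,-0.007,0,0,0,0]'
python3 -m crank '[0.0854,0.038,-0.007,0,0,0,0, 0.0854,0.038,-0.007,0,0,0,0, 0.0854,0.038,-0.007,0,0,0,0, 0.0854,0.038,-0.007,0,0,0,0, 0.0854,0.038,-0.007,0,0,0,0]'
python3 -m crank '[0.0854,0.038,-0.007,0,0,0,0, 0.0854,0.038,-0.007,0,0,0,0, 0.0854,0.038,-0.007,0,0,0,0, 0.0854,0.015,0,0,0,0,0, 0.0854,0,0,0,0,0,0]'
python3 -m crank '[0.0854,0,0,0,0,0,0, 0.0854,0,0,0,0,0,0]'
python3 - <<'E'
from h import *
p,d=eyes.camera("side"); cv2.imwrite("pics/side6.png",p)
m=colcentre
print('green side',topdisc('side',p,d,286,287,.045,rad=26))
pt,dt=eyes.camera("top"); cv2.imwrite("pics/top6.png",pt)
print('green top',topdisc('top',pt,dt,382,229,.045,rad=24), monitor.read_state()['ee_pos'])
E
```

```text
time_s: 14.28
ee_pos: [0.5218, -0.2346, 0.0299]
eef_rot: [0.707, 0.707, -0.0, -0.0]
contact_force: [0.4, -0.1, 0.3]
opening: 0.998
time_s: 14.7
ee_pos: [0.5184, -0.1805, 0.1296]
eef_rot: [0.708, 0.706, 0.001, 0.006]
contact_force: [0.3, 1.1, 0.8]
opening: 0.997
time_s: 15.12
ee_pos: [0.479, 0.0148, 0.1242]
eef_rot: [0.707, 0.707, 0.0, 0.0]
contact_force: [0.2, -0.2, -0.1]
opening: 1.005
time_s: 15.53
ee_pos: [0.4578, 0.1454, 0.1242]
eef_rot: [0.705, 0.709, 0.0, -0.0]
contact_force: [-0.0, -1.8, -0.6]
opening: 0.998
time_s: 15.7
ee_pos: [0.4587, 0.1415, 0.1241]
eef_rot: [0.707, 0.707, -0.0, 0.0]
contact_force: [-0.3, -1.0, -0.6]
opening: 1.0
green side (array([ 0.52291094, -0.22879171]), array([ 0.52312589, -0.22898561]), 49.951352179050446, np.float64(48.02986547419246), np.float64(0.04482913399135944))
green top (array([ 0.522526  , -0.22376049]), array([ 0.52216619, -0.22361141]), 49.01137948036194, np.float64(47.01989670547509), np.float64(0.04456248468354207)) [0.45887549 0.14099935 0.1241773 ]
```

View pics/top6.png

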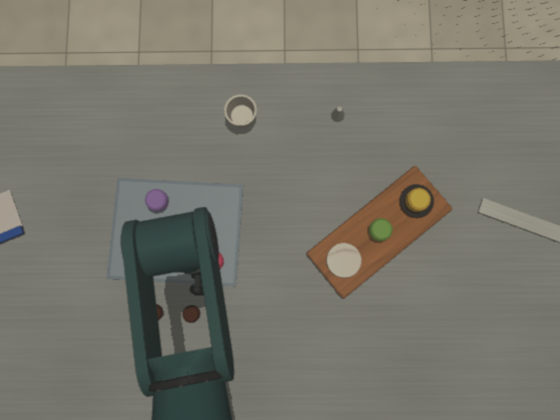

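Both placements look good: green at (380,230) on bare wood, about 2 to 4 mm off the midpoint. Pick pink.

```bash
python3 -m crank '[0.0854,0.003,-0.001,0.01,0,0,0, 0.0854,0,0,0.03,0,0,0, 0.0854,0,0,0.03,0,0,0, 0.0854,0,0,0.025,0,0,0, 0.0854,0,0,0.012,0,0,0]'
python3 -m crank '[0.0854,0,0,0,0,0,0, 0.0854,0,0,0,0,0,0, 0.03,0,0,0,0,0,0, 0.03,0,0,0,0,0,0, 0.03,0,0,0,0,0,0]' 30
python3 -m crank '[0.03,0,0,0,0,0,0, 0.03,0,0,0,0,0,0, 0.03,0,0,0,0,0,0]'
```

```text
time_s: 16.22
ee_pos: [0.4547, 0.1438, 0.0128]
eef_rot: [0.707, 0.707, -0.003, -0.002]
contact_force: [-0.9, -1.1, 0.7]
opening: 1.001
time_s: 16.63
ee_pos: [0.4588, 0.1453, 0.0188]
eef_rot: [0.707, 0.707, 0.001, 0.001]
contact_force: [-0.0, -0.2, 1.4]
opening: 0.606
time_s: 16.88
ee_pos: [0.459, 0.1454, 0.019]
eef_rot: [0.707, 0.707, 0.001, 0.001]
contact_force: [0.0, 0.1, 5.6]
opening: 0.568
```

```bash
python3 -m crank '[0.03,0,0,-0.02,0,0,0, 0.03,0,0,-0.03,0,0,0, 0.03,0,0,-0.03,0,0,0, 0.03,0,0,-0.027,0,0,0, 0.03,-0.02,0,0,0,0,0]'
python3 -m crank '[0.03,-0.037,0,0,0,0,0, 0.03,-0.037,0,0,0,0,0, 0.03,-0.037,0,0,0,0,0, 0.03,-0.037,0,0,0,0,0, 0.03,-0.037,0,0,0,0,0]'
python3 -m crank '[0.03,-0.037,0,0,0,0,0, 0.03,-0.035,0,0,0,0,0, 0.03,-0.012,0,0,0,0,0, 0.03,0,0,0,0,0,0, 0.03,0,0,0,0,0,0]'
python3 -m crank '[0.03,0,0,0,0,0,0, 0.03,0,0,0,0,0,0]'
```

```text
time_s: 17.3
ee_pos: [0.4613, 0.1278, 0.131]
eef_rot: [0.706, 0.709, 0.006, 0.003]
contact_force: [0.1, -0.3, 0.7]
opening: 0.571
time_s: 17.72
ee_pos: [0.4573, -0.0612, 0.1243]
eef_rot: [0.707, 0.708, 0.0, 0.0]
contact_force: [0.1, 0.9, -1.4]
opening: 0.573
time_s: 18.13
ee_pos: [0.4576, -0.1437, 0.124]
eef_rot: [0.707, 0.707, 0.0, -0.001]
contact_force: [0.6, -0.4, -0.3]
opening: 0.57
time_s: 18.3
ee_pos: [0.4579, -0.1424, 0.1242]
eef_rot: [0.706, 0.708, 0.0, -0.0]
contact_force: [-0.7, 0.3, 0.1]
opening: 0.573
```

```bash
python3 -m crank '[0.03,-0.004,0,0.02,0,0,0, 0.03,0,0,0.025,0,0,0, 0.03,0,0,0.02,0,0,0, 0.03,0,0,0.01,0,0,0, 0.03,0,0,0.004,0,0,0]'
python3 -m crank '[0.03,0,0,0,0,0,0, 0.03,0,0,0,0,0,0, 0.03,0,0,0.002,0,0,0, 0.03,0,0,0,0,0,0, 0.03,0,0,0,0,0,0]'
```

```text
time_s: 18.72
ee_pos: [0.4566, -0.1461, 0.0432]
eef_rot: [0.706, 0.708, -0.001, -0.002]
contact_force: [-0.9, -0.4, -1.0]
opening: 0.577
time_s: 19.13
ee_pos: [0.4585, -0.1481, 0.0442]
eef_rot: [0.707, 0.707, 0.0, 0.001]
contact_force: [0.7, -0.3, -0.6]
opening: 0.57
```

```bash
python3 -m crank '[0.03,0,0,0.002,0,0,0, 0.03,0,0,0,0,0,0, 0.03,0,0,0,0,0,0]'
python3 -m crank '[0.03,0,0,0.002,0,0,0, 0.03,0,0,0,0,0,0, 0.03,0,0,0,0,0,0]'
```

```text
time_s: 19.38
ee_pos: [0.4578, -0.1478, 0.0413]
eef_rot: [0.707, 0.707, -0.0, -0.0]
contact_force: [0.2, -0.7, -0.0]
opening: 0.571
time_s: 19.63
ee_pos: [0.4582, -0.148, 0.04]
eef_rot: [0.707, 0.707, 0.0, 0.0]
contact_force: [-1.8, -0.0, 4.7]
opening: 0.573
```

Contact is at TCP z 0.040, as predicted. Release and go to the brown on the mat.

```bash
python3 -m crank '[0.0854,0,0,0,0,0,0, 0.0854,0,0,0,0,0,0, 0.0854,0,0,0,0,0,0, 0.0854,0,0,0,0,0,0, 0.0854,0,0,0,0,0,0]'
python3 -m crank '[0.0854,0,0,-0.02,0,0,0, 0.0854,0,0,-0.03,0,0,0, 0.0854,0,0,-0.03,0,0,0, 0.0854,0.02,0,-0.006,0,0,0, 0.0854,0.038,0.0015,0,0,0,0]'
python3 -m crank '[0.0854,0.038,0.0015,0,0,0,0, 0.0854,0.038,0.0015,0,0,0,0, 0.0854,0.038,0.0015,0,0,0,0, 0.0854,0.038,0.0015,0,0,0,0, 0.0854,0.038,0.0015,0,0,0,0]'
python3 -m crank '[0.0854,0.038,0.0015,0,0,0,0, 0.0854,0.038,0.0015,0,0,0,0, 0.0854,0.038,0.0015,0,0,0,0, 0.0854,0.015,0,0,0,0,0, 0.0854,0,0,0,0,0,0]'
python3 -m crank '[0.0854,0,0,0,0,0,0, 0.0854,0,0,0,0,0,0]'
python3 - <<'E'
from h import *
p,d=eyes.camera("side"); cv2.imwrite("pics/side7.png",p)
print('pink side',topdisc('side',p,d,239,267,.053,rad=26))
pt,dt=eyes.camera("top"); cv2.imwrite("pics/top7.png",pt)
print('pink top',topdisc('top',pt,dt,345,257,.053,rad=24), monitor.read_state()['ee_pos'])
E
```

```text
time_s: 20.05
ee_pos: [0.4578, -0.1477, 0.039]
eef_rot: [0.707, 0.707, -0.0, -0.0]
contact_force: [-1.1, -0.1, -0.3]
opening: 0.998
time_s: 20.47
ee_pos: [0.4617, -0.0926, 0.1291]
eef_rot: [0.709, 0.706, 0.001, 0.004]
contact_force: [0.8, -0.1, 0.3]
opening: 1.001
time_s: 20.88
ee_pos: [0.4664, 0.102, 0.1254]
eef_rot: [0.707, 0.707, 0.0, 0.0]
contact_force: [0.4, -0.2, 0.2]
opening: 1.002
time_s: 21.3
ee_pos: [0.4705, 0.2326, 0.125]
eef_rot: [0.705, 0.709, 0.0, -0.001]
contact_force: [0.2, -0.1, 0.8]
opening: 0.998
time_s: 21.47
ee_pos: [0.4709, 0.2284, 0.125]
eef_rot: [0.707, 0.707, -0.001, 0.0]
contact_force: [-0.3, 0.1, -0.2]
opening: 1.003
pink side (array([ 0.4590872 , -0.15361519]), array([ 0.45901552, -0.15419562]), 50.85115134716034, np.float64(47.780939903878775), np.float64(0.052606534962768924))
pink top (array([ 0.4582664 , -0.14831652]), array([ 0.45807597, -0.14770418]), 48.91614988446236, np.float64(46.23552794870064), np.float64(0.052234153174915324)) [0.47114258 0.2279005  0.12518584]
```

View pics/side7.png

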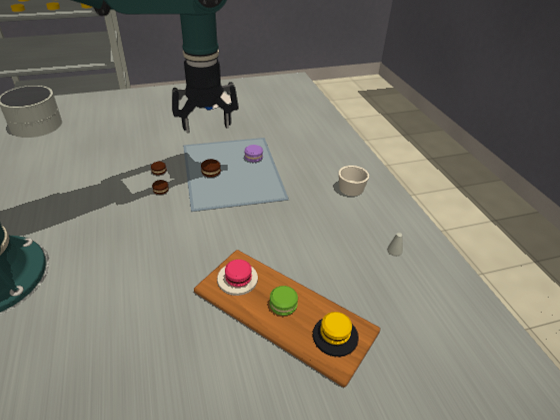

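Pink sits flat on the marble at (238,270), about 4 to 5 mm from centre, within tolerance. Now brown at (211,168), with the gripper directly above it.

```bash
python3 -m crank '[0.0854,0.002,0.002,0.01,0,0,0, 0.0854,0,0,0.03,0,0,0, 0.0854,0,0,0.03,0,0,0, 0.0854,0,0,0.025,0,0,0, 0.0854,0,0,0.013,0,0,0]'
python3 -m crank '[0.0854,0,0,0,0,0,0, 0.0854,0,0,0,0,0,0, 0.03,0,0,0,0,0,0, 0.03,0,0,0,0,0,0, 0.03,0,0,0,0,0,0]' 30
python3 -m crank '[0.03,0,0,0,0,0,0, 0.03,0,0,0,0,0,0, 0.03,0,0,0,0,0,0]'
```

```text
time_s: 21.98
ee_pos: [0.4706, 0.2293, 0.0129]
eef_rot: [0.707, 0.707, -0.003, -0.001]
contact_force: [0.2, 0.1, -0.3]
opening: 0.997
time_s: 22.4
ee_pos: [0.4743, 0.2315, 0.019]
eef_rot: [0.707, 0.707, 0.002, 0.001]
contact_force: [-1.7, -0.2, -0.0]
opening: 0.603
time_s: 22.65
ee_pos: [0.4745, 0.2317, 0.0192]
eef_rot: [0.707, 0.707, 0.002, 0.001]
contact_force: [-0.1, -1.0, 6.3]
opening: 0.573
```

```bash
python3 -m crank '[0.03,0,0,-0.02,0,0,0, 0.03,0,0,-0.03,0,0,0, 0.03,0,0,-0.03,0,0,0, 0.03,0,0,-0.03,0,0,0, 0.03,-0.02,0,0,0,0,0]'
python3 -m crank '[0.03,-0.037,-0.0018,0,0,0,0, 0.03,-0.037,-0.0018,0,0,0,0, 0.03,-0.037,-0.0018,0,0,0,0, 0.03,-0.037,-0.0018,0,0,0,0, 0.03,-0.037,-0.0018,0,0,0,0]'
python3 -m crank '[0.03,-0.037,-0.0018,0,0,0,0, 0.03,-0.037,-0.0018,0,0,0,0, 0.03,-0.037,-0.0018,0,0,0,0, 0.03,-0.037,-0.0018,0,0,0,0, 0.03,-0.02,0,0,0,0,0]'
python3 -m crank '[0.03,-0.01,0,0,0,0,0, 0.03,0,0,0,0,0,0, 0.03,0,0,0,0,0,0, 0.03,0,0,0,0,0,0]'
```

```text
time_s: 23.07
ee_pos: [0.4767, 0.2147, 0.1349]
eef_rot: [0.706, 0.709, 0.007, 0.002]
contact_force: [1.3, -0.2, 1.1]
opening: 0.574
time_s: 23.48
ee_pos: [0.4636, 0.0248, 0.1273]
eef_rot: [0.706, 0.708, 0.0, 0.0]
contact_force: [0.6, 0.3, 0.4]
opening: 0.573
time_s: 23.9
ee_pos: [0.4564, -0.1452, 0.1274]
eef_rot: [0.708, 0.706, -0.001, 0.001]
contact_force: [0.4, 0.5, -0.0]
opening: 0.572
time_s: 24.23
ee_pos: [0.4572, -0.1504, 0.1271]
eef_rot: [0.706, 0.708, 0.0, -0.0]
contact_force: [-0.2, 0.6, 0.1]
opening: 0.575
```

```bash
python3 -m crank '[0.03,0.002,0.001,0.01,0,0,0, 0.03,0,0,0.02,0,0,0, 0.03,0,0,0.012,0,0,0, 0.03,0,0,0.007,0,0,0, 0.03,0,0,0.003,0,0,0]'
python3 -m crank '[0.03,0,0,0,0,0,0, 0.03,0,0,0,0,0,0, 0.03,0,0,0,0,0,0, 0.03,0,0,0,0,0,0]'
python3 - <<'E'
from h import *
p,d=eyes.camera("side"); cv2.imwrite("pics/c8.png",cv2.resize(p[180:320,170:310],None,fx=4,fy=4))
E
```

```text
time_s: 24.65
ee_pos: [0.4573, -0.1482, 0.0733]
eef_rot: [0.706, 0.708, -0.001, -0.002]
contact_force: [-0.3, 0.2, 0.3]
opening: 0.57
time_s: 24.98
ee_pos: [0.4589, -0.15, 0.0763]
eef_rot: [0.707, 0.707, 0.0, 0.001]
contact_force: [0.3, 0.5, -0.5]
opening: 0.573
```

View pics/c8.png

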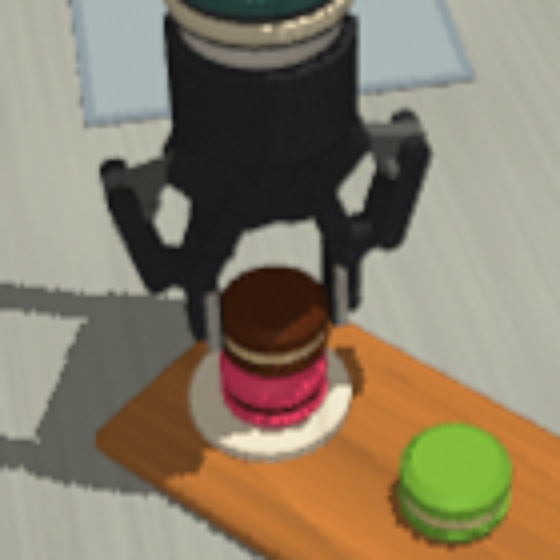

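Brown, at crop (275,320), is well aligned above pink at (272,390). Lower in small steps until contact.

```bash
python3 -m crank '[0.03,0,0,0.003,0,0,0, 0.03,0,0,0,0,0,0, 0.03,0,0,0,0,0,0]'
python3 -m crank '[0.03,0,0,0.0015,0,0,0, 0.03,0,0,0,0,0,0, 0.03,0,0,0,0,0,0]'
```

```text
time_s: 25.28
ee_pos: [0.4581, -0.1498, 0.0722]
eef_rot: [0.707, 0.707, -0.0, -0.0]
contact_force: [0.1, 0.1, -0.5]
opening: 0.577
time_s: 25.53
ee_pos: [0.4581, -0.1498, 0.0707]
eef_rot: [0.707, 0.707, -0.0, -0.0]
contact_force: [0.6, -0.0, -0.0]
opening: 0.576
```

```bash
python3 -m crank '[0.03,0,0,0.001,0,0,0, 0.03,0,0,0,0,0,0, 0.03,0,0,0,0,0,0]'
python3 -m crank '[0.0854,0,0,0,0,0,0, 0.0854,0,0,0,0,0,0, 0.0854,0,0,0,0,0,0, 0.0854,0,0,0,0,0,0, 0.0854,0,0,0,0,0,0]'
python3 -m crank '[0.0854,0,0,-0.015,0,0,0, 0.0854,0,0,-0.03,0,0,0, 0.0854,0,0,-0.03,0,0,0, 0.0854,0.03,0,-0.01,0,0,0, 0.0854,0.038,0,0,0,0,0]'
python3 -m crank '[0.0854,0.038,0,0,0,0,0, 0.0854,0.038,0,0,0,0,0, 0.0854,0.038,0,0,0,0,0, 0.0854,0.02,0,0,0,0,0, 0.0854,0,0,0,0,0,0]'
python3 -m crank '[0.0854,0,0,0,0,0,0, 0.0854,0,0,0,0,0,0, 0.0854,0,0,0,0,0,0]'
python3 - <<'E'
from h import *
T={'brown':((241,250),(346,254),.083),'green':((285,297),(380,229),.045),'yellow':((336,325),(418,199),.053)}
for j,n in enumerate(("side","top")):
    p,d=eyes.camera(n); cv2.imwrite(f"pics/{n}9.png",p)
    for k,v in T.items():
        try: print(n,k,[np.round(a,4) for a in topdisc(n,p,d,*v[j],v[2],rad=24)])
        except Exception as e: print(n,k,e)
p=cv2.imread('pics/side9.png');cv2.imwrite("pics/c9.png",cv2.resize(p[200:390,180:390],None,fx=3,fy=3))
E
```

```text
time_s: 25.78
ee_pos: [0.4584, -0.1499, 0.0702]
eef_rot: [0.707, 0.707, 0.0, 0.0]
contact_force: [-1.1, -0.3, 1.9]
opening: 0.577
time_s: 26.2
ee_pos: [0.4582, -0.1498, 0.0697]
eef_rot: [0.707, 0.707, -0.0, -0.0]
contact_force: [-0.1, -1.0, 0.6]
opening: 0.999
time_s: 26.62
ee_pos: [0.4606, -0.0837, 0.1591]
eef_rot: [0.708, 0.706, 0.002, 0.004]
contact_force: [1.5, 0.5, -0.2]
opening: 0.994
time_s: 27.03
ee_pos: [0.4576, 0.0559, 0.1548]
eef_rot: [0.705, 0.709, 0.001, -0.001]
contact_force: [-0.6, 1.4, -0.4]
opening: 0.999
time_s: 27.28
ee_pos: [0.4581, 0.0512, 0.1547]
eef_rot: [0.707, 0.707, -0.0, 0.0]
contact_force: [-0.0, 0.7, 0.6]
opening: 1.0
side brown [array([ 0.4592, -0.1555]), array([ 0.4588, -0.1552]), np.float64(49.5871), np.float64(48.047), np.float64(0.0826)]
side green [array([ 0.5227, -0.2288]), array([ 0.522 , -0.2286]), np.float64(50.9002), np.float64(48.0053), np.float64(0.0448)]
side yellow [array([ 0.5867, -0.311 ]), array([ 0.5872, -0.311 ]), np.float64(49.6959), np.float64(48.0157), np.float64(0.053)]
top brown [array([ 0.4582, -0.1496]), array([ 0.4587, -0.1496]), np.float64(48.9596), np.float64(47.0677), np.float64(0.0823)]
top green [array([ 0.5222, -0.224 ]), array([ 0.522 , -0.2235]), np.float64(49.4744), np.float64(47.4261), np.float64(0.0442)]
top yellow [array([ 0.5863, -0.306 ]), array([ 0.5864, -0.3057]), np.float64(49.3966), np.float64(47.1612), np.float64(0.0523)]
```

View pics/c9.png

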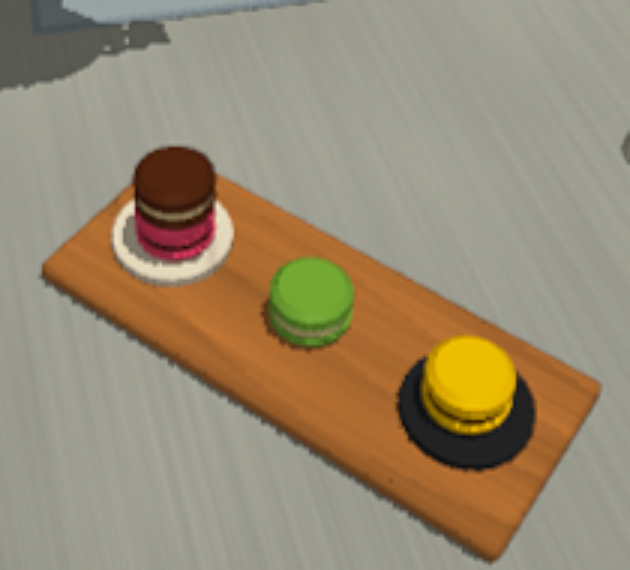

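View pics/top9.png

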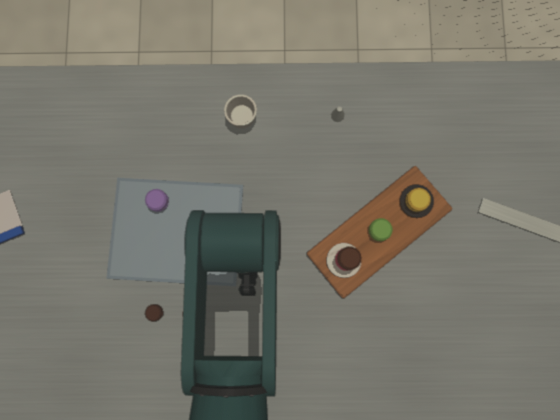

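All four are in place, and the ramekin, nozzle and lilac are at their starting pixels. The arm is clear.

```bash
python3 -c "
from plant import env
print(env.hand_in())"
```

```text
the job is handed in; nothing more can be done
None
```

I laid out the tasting set and handed it in at about 27 s of the 104 s allowed. All four macarons are within tolerance by my measurements, but the hand-in reports no verdict.

| Macaron | Where it sits | Measured offset | Limit |
|---|---|---|---|
| Yellow | slate disc | 2–4 mm from the disc centre | 12 mm |
| Green | bare wood, midway between the discs | 2–4 mm from the midpoint | 15 mm |
| Pink | marble disc | 4–6 mm from the disc centre (checked before brown went on) | 12 mm |
| Brown | on top of pink | about 2 mm from pink's centre | 12 mm |

- **Flatness:** the top-face heights match flat placements to within about 1 mm.
- **Brown:** I used the 50 mm one on the mat, not the two smaller ones on the table.
- **Bystanders:** the lilac macaron, ramekin and nozzle looked unmoved in the last top view.
- **Disagreement:** the two cameras differed by 2–6 mm in y. I averaged them to aim, and each offset above was taken within a single view.
- **Light contact:** while closing on a macaron at pick-up, the gripper pressed down with about 6 N. Setting them down reached about 7 N at most. Both are well below the limits.

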